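# Clamp the medal and swing the magnifier over it

### The arm

A 7-joint arm with a two-finger parallel gripper is mounted at the origin on the work surface. World frame = base frame: x ahead of the robot, y to its left, z up, the work surface at z = 0. Lengths are in m, angles in rad, forces in N, time in s.
With the tool pointing down it reaches from about 0.4 to 0.875 m from the base axis. Payload 19.3 kg.
Tool frame: the origin (TCP) lies midway between the tips of the shut fingers; the grasp point (between the pads) lies 19 mm behind it; z points along the fingers, y is the line along which they close (so a half turn about z gives the same grasp; the last joint's range is limited). The gripper opens to 85 mm and grips with 20 to 120 N. Pads are 22 mm wide; open, the fingers measure 114 mm over their backs; the gripper's body (76 mm by 85 mm) begins 54 mm behind the grasp point. The pads swing forward as they close: fully open they stand 13 mm farther back than shut.
Start: joints at [1.09, 0.521, -0.036, 1.599, 0.021, 1.021, -0.113], TCP at [0.25, -0.573, 0.231] pointing down, gripper open.
Joint ranges: [-2.91, 2.91], [-0.3, 2.13], [-1.5, 1.42], [0.17, 2.43], [-1.26, 4.41], [0.16, 1.93], [-2.52, 2.52]. Speed limits (rad/s): [1.89, 1.89, 2.39, 2.39, 3.01, 3.01, 3.01].

### API

Orientations are given as [roll, pitch, yaw] about the fixed x, y, z axes, in that order (R = Rz(yaw) Ry(pitch) Rx(roll)).
In Python, from workcell import * gives the robot as it stands. The module is installed in compiled form; this text tells all that it offers.
- The arm moves only by the tool play_rows, never from a script. Its argument "deltas" is a list of rows, each a list of 7 numbers: the shift along the tool's x, y, z in units of 500 mm (1.0 is 500 mm), then the turn, a rotation vector about the tool's x, y, z in units of 120 degrees (1.0 is 120 degrees), then the closure, from 0 (fully open) to 1 (shut). A call has 1 to 10 rows; each row is the pose to reach, as a shift and turn from the pose commanded when the call began, along the tool's axes at that moment; what a row does not reach only later rows make up. A row lasts 1/10 s, in which the tool goes at most 50 mm and 8.59 degrees, less where a joint would pass 70% of its speed; a pose out of reach is approached as far as the arm can. A call with a number of a shift or a turn outside -1 to 1 is refused whole. A call with a gripper value outside its range is refused whole. The fingers move at their own pace and stop on an object; "newtons" is the grip in N (left out, the last holds). Time passes only in rows, so rows that repeat a pose let the fingers close. It gives the time, the measured TCP pose, the force, the opening and the grip force at its end, in the units of the state.
- observe(): the state, without advancing time (a new reading comes with each control period).
- grab_frame(name): name is "side" or "top"; returns the picture (420x560x3 uint8, red, green, blue); there is no depth.
- get_calibration(name): a dict with "fovy" (degrees; the focal length in pixels is half the picture's height over the tangent of half this angle, whatever the lens; pixels are square), "cx", "cy" (the principal point, pixels), "k1" (the pictures are not rectified: a ray, as slopes to the right and down, at radius r is drawn at 1 + k1 r^2 times it, then the intrinsics apply), "xyz" and "rotation" of the camera in the world. Camera axes: x right, y down, z forward; pixel columns grow to the right and rows downward; lengths in m; the calibration is good to about 2 mm. A picture is of the moment at which its call begins. get_calibration takes no time and is no camera call.
- job_done(): hands the job in; it is judged then, once.
The state is a dict: "clock": time; "qpos": joint angles; "qd": joint speeds; "joint_efforts": joint torques, N m; "position": TCP position; "tool_rot": TCP orientation; "force": force on the tool from outside, world axes, zero at the start; "moment": the same for the moment, N m; "grip_width": finger opening in m; "finger_force": force on a finger pad.
Only numpy, scipy, OpenCV 4.12 (cv2) and the standard library are available. Lean on these libraries where they do the work, as an engineer would, in place of code of your own. Each camera call takes 0.05 s, during which the arm holds its last target. There are 200 camera calls.

### The job

The bronze medal lies loose between the jaws of the small vise. Push the vise's cam lever round with a fingertip until it is fully home, so that the jaws clamp the medal, and then push the swing-arm magnifier round until its lens stands centred over the medal, the whole medal showing within the lens from straight above. Do not touch or lift the medal itself, leave the tray, caliper and jar where they are, and finish clear of everything.

Things in the scene. Friction and masses are not known exactly. Their poses are not given: they have to be found in the camera images.
- vise: Cast-iron vise bolted down, base plate 285 x 110 x 12 mm. Origin at bench height (z = 0) below the clamped medal's centre; x = closing direction, from moving to fixed jaw (fixed pad face at x = +25 mm); z up. Bed 50 mm, jaw tops 65 mm above the bench; jaws 76 mm wide. Cam lever at the -x end, sweeping over the -y side; magnifier post at the +x end, its lens starting on the +y side.
- jaw_pad: Brass pad of the moving jaw, 6 x 68 x 13 mm, origin at the centre of its underside, axes as the vise's. The cam lever moves it 8.75 mm towards vise +x per rad. Backed by springs (3 N/mm, 3 N preload): with the lever fully home it presses the medal with about 9 N. Not to be pushed directly.
- cam_lever (a joint): Cam lever angle, rad, growing counter-clockwise seen from above. 0 = jaws open, 1.6 = fully home at its stop (medal clamped); starts at 0 to 0.25. At 0 it points from its pivot 215 degrees counter-clockwise of vise +x (towards -x, -y), at 1.6 about 307 degrees (towards +x, -y). Friction (0.25 N m) holds it where it is left: push 3 to 5 N at 80 mm from the pivot.
- lever_pivot (a point): On the cam lever's vertical pivot axis, 62.5 mm above the bench, at mid-height of the lever. The round boss there has radius 16 mm, and its top is 68.5 mm above the bench.
- lever_knob (a point): Centre of the ball knob (diameter 22 mm) at the lever's end, 100 mm from the pivot, 62.5 mm above the bench. Between boss and knob the lever is a straight level bar 12 mm wide, 12 mm high (56.5 to 68.5 mm above the bench), with free air beside it and below it down to the bench or the 12 mm base plate.
- lens_arm (a joint): Magnifier arm angle, rad, growing clockwise seen from above. 0 = arm points from its post along vise -x; positive = swung towards vise +y. Starts at 0.8 to 1.3. Turns from -0.7 to 1.5 with no stop or catch over the medal (the lens is over it near 0, within 0.1 either way). Friction (0.1 N m) holds it where it is left: push about 1.3 N at 75 mm from the post.
- lens_pivot (a point): On the magnifier post's vertical axis, 115 mm above the bench, at mid-height of the arm. The hub on it has radius 13 mm, its cap nut's top is 133 mm above the bench.
- lens_center (a point): Centre of the magnifier's lens, 135 mm from the post's axis, 115 mm above the bench: clear disc in a dark steel rim of 80 mm outer diameter, 9 mm high, clear opening 67 mm. From hub to rim (13 to 95 mm from the post's axis) the arm is a straight level steel bar 9 mm wide and 9 mm high.
- medal: Bronze medal, diameter 50 mm, 6 mm thick, lying flat and loose on the vise bed between the brass pads; origin at the centre of its underside, 50 mm above the bench. When clamped it is slid up to 7 mm along vise x against the fixed pad and stays up to 10 mm off the vise's centre line along y.
- tray: Cork-lined tin tray, 130 x 90 x 18 mm, with coins in it, on the bench; origin at the centre of its underside. To be left alone.
- caliper: Steel vernier caliper lying on the bench, 200 mm long, 7 mm high, its jaws reaching 51 mm to one side; origin at mid-beam on the bench. To be left alone.
- jar: Small amber glass jar with a steel cap, diameter 40 mm, 50 mm high, standing on the bench; origin at the centre of its underside. To be left alone.
Mind the look-alikes: they are no part of the job. There is more than one size of the medal; the one meant has the size given above.

How it is judged:
On the way, in this order (a step that is already met when the one before it is completed fails the run):
1. the cam lever is pushed fully home and the medal is clamped, the magnifier still aside (value of joint cam_lever above 1.52 rad and contact force between jaw_pad and medal above 3 N and horizontal distance between lens_center and medal above 0.03 m), for 0.2 s.
2. the lens is brought over the clamped medal (value of joint cam_lever above 1.52 rad and contact force between jaw_pad and medal above 3 N and horizontal distance between lens_center and medal below 0.01 m), for 0.2 s.
At the end, for the whole second after the job is handed in: The cam lever is within 0.08 rad of its stop, the sprung pad presses the medal with over 3 N, the medal lies flat on the vise bed (within 3 mm in height, 0.1 rad in tilt), and the lens centre stands within 10 mm of the medal's centre seen from above, at rest (all of step 2 and velocity of joint lens_arm between -0.05 and 0.05 rad/s and linear speed of medal below 0.01 m/s and z of medal in the frame of vise between 0.047 and 0.053 m and angle between medal's own z axis and vertical below 0.1 rad); the robot touches nothing.
It fails at once if the medal is touched by the robot (contact force between any of the fingers, the arm and medal above 0.3 N).
It fails at once if the medal is lifted or tipped (height (world z) of medal above 0.056 m or angle between medal's own z axis and vertical above 0.2 rad).
It fails at once if the tray is shifted (distance of tray from where it was at the start of the episode above 0.015 m).
It fails at once if the caliper is shifted (distance of caliper from where it was at the start of the episode above 0.015 m).
It fails at once if the jar is shifted (distance of jar from where it was at the start of the episode above 0.015 m).
It also fails if it takes over 58 s, if anything falls off the work surface, if the arm or the gripper's body presses on something with over 40 N, if the wrist force passes 120 N, or if a joint passes its speed limit or range.

## Working session

There is one attempt and no reset: what is moved stays moved. The work goes in short steps, Python scripts to look and compute and a tool call to move; the robot and the scene stay as the last step left them, time stands still between calls to the robot, and variables do not carry over. Pictures are saved under pics/ and viewed, at most 10 in all, crops included, and the job is handed in when it is done.

Besides the shell and the picture viewer there is one more tool, called after "Call:" by a JSON object that holds its "name" and its "arguments". play_rows: Moves the arm, as the interface text tells. Its arguments: {"type":"object","properties":{"deltas":{"type":"array"},"newtons":{"type":"number"}},"required":["deltas"]}

```bash
mkdir -p pics; python3 - <<'E'
from workcell import *
import cv2
for n in("top","side"):
    cv2.imwrite(f"pics/{n}0.png",cv2.resize(grab_frame(n)[:,:,::-1],(800,600),interpolation=cv2.INTER_CUBIC)); print(n,get_calibration(n))
print(observe())
E
```

```text
top {'fovy': 47.55867924731536, 'cx': 272.37582756095463, 'cy': 204.74582817388844, 'k1': 0.03956322894102266, 'xyz': array([ 0.42194409, -0.01116116,  0.85635408]), 'rotation': array([-2.92155333e+00, -1.40527224e-03, -1.48920735e+00])}
side {'fovy': 52.62994704452361, 'cx': 278.09859733349475, 'cy': 210.73072075493016, 'k1': -0.0034048521617524234, 'xyz': array([0.23720097, 0.4171991 , 0.5667436 ]), 'rotation': array([-2.28632736, -0.01030277, -2.42136128])}
{'clock': 0.1, 'qpos': array([ 1.08980229,  0.52196368, -0.03635299,  1.59994114,  0.02121099,
        1.02108489, -0.11281697]), 'qd': array([ 0.0014221 , -0.00291681,  0.00108332, -0.00326552, -0.0011303 ,
       -0.00016222,  0.00014005]), 'joint_efforts': array([ 4.33655092e-03, -9.28486490e+01,  1.98423207e+00, -3.70533729e+01,
        1.80535245e-02,  5.21909416e-03,  9.63590765e-05]), 'position': array([ 0.24944854, -0.57274051,  0.23078075]), 'tool_rot': array([-3.14058313e+00,  6.65888996e-05,  4.10793846e-01]), 'force': array([-0.59299013,  0.24006639, -0.14256348]), 'moment': array([ 0.02615275, -0.01348246, -0.00396015]), 'finger_force': 0.0, 'grip_width': 0.0855349642851458}
```

View pics/top0.png

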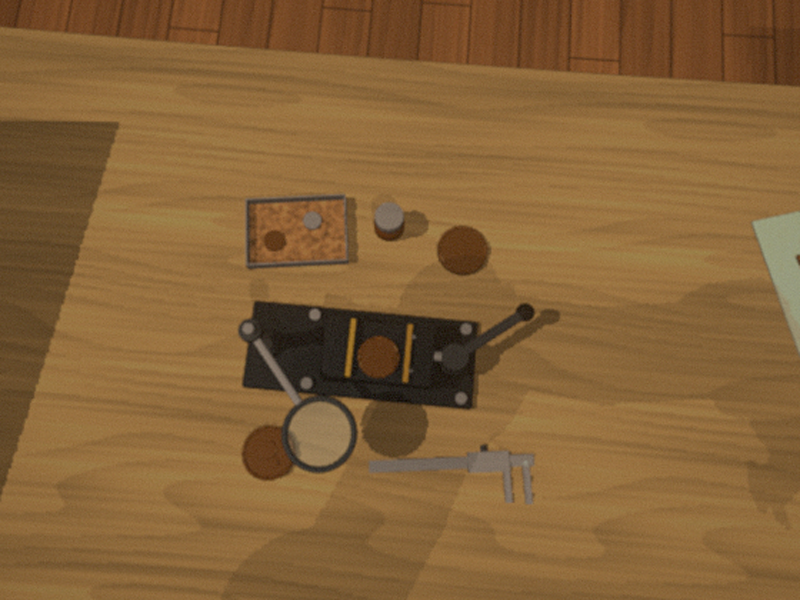

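View pics/side0.png

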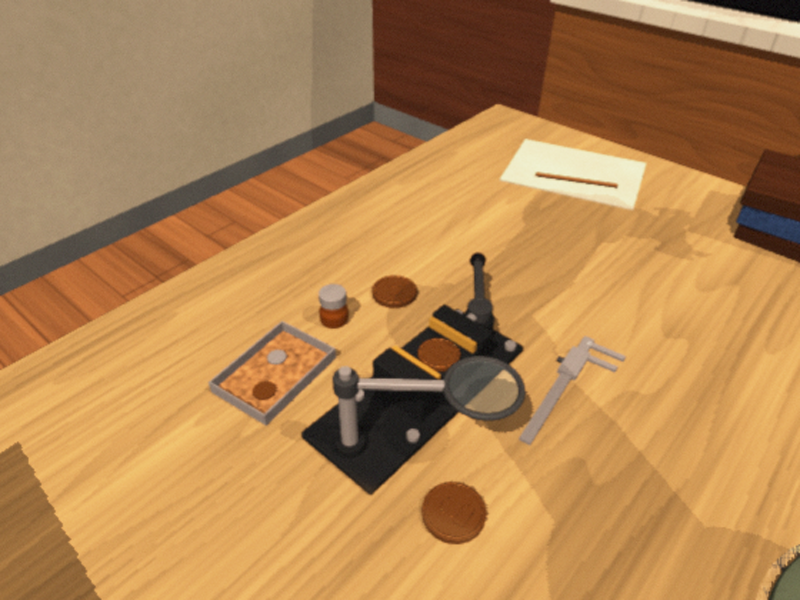

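The top view shows the medal candidates: in the vise (378,357), on the bench at (463,250) and (268,452), and a coin in the tray (275,240). The one in the vise is meant. The lever pivot is at (456,357), its knob at (525,312). The lens post is at (249,329) and the lens at (320,433).

```bash
cat > h.py <<'E'
from workcell import *
import numpy as np, cv2
from scipy.spatial.transform import Rotation as R
def cal(n):
    c=get_calibration(n); f=210/np.tan(np.radians(c["fovy"]/2)); return c,f,R.from_euler('xyz',c["rotation"]).as_matrix()
def ray(n,u,v,z):
    c,f,M=cal(n); d=np.array([(u-c["cx"])/f,(v-c["cy"])/f]); s=d.copy()
    for _ in range(20): s=d/(1+c["k1"]*(s@s))
    w=M@np.array([s[0],s[1],1]); return c["xyz"]+w*(z-c["xyz"][2])/w[2]
def proj(n,p):
    c,f,M=cal(n); q=M.T@(np.array(p)-c["xyz"]); s=q[:2]/q[2]; s=s*(1+c["k1"]*(s@s)); return s*f+[c["cx"],c["cy"]]
def crop(n,u0,v0,w,h,k,name):
    im=grab_frame(n)[v0:v0+h,u0:u0+w,::-1]; cv2.imwrite(f"pics/{name}.png",cv2.resize(im,None,fx=k,fy=k,interpolation=cv2.INTER_CUBIC))
E
python3 - <<'E'
from h import *
P={"pivot":(456,357,.0685),"knob":(525,312,.0625),"post":(249,329,.133),"lens":(320,433,.1195),"medal":(378,357,.056),"b1":(255,302,.012),"b2":(480,322,.012),"b3":(474,408,.012),"b4":(244,387,.012),"tray":(297,231,.018),"jar":(389,218,.05),"calA":(370,467,.007),"calB":(533,457,.007),"calC":(528,502,.007)}
for k,(u,v,z) in P.items(): print(k,ray("top",u*.7,v*.7,z).round(4))
S={"pivot":(480,310,.0685),"knob":(477,260,.0625),"post":(346,375,.133),"lens":(484,388,.115),"medal":(438,354,.056)}
for k,(u,v,z) in S.items(): print(k,ray("side",u*.7,v*.7,z).round(4))
crop("top",160,195,230,150,3.4,"c1")
E
```

```text
pivot [ 0.5276 -0.0815  0.0685]
knob [ 0.5886 -0.1603  0.0625]
post [0.5309 0.1476 0.133 ]
lens [0.4285 0.0617 0.1195]
medal [0.5217 0.009  0.056 ]
b1 [0.5841 0.1711 0.012 ]
b2 [ 0.5817 -0.114   0.012 ]
b3 [ 0.4745 -0.1122  0.012 ]
b4 [0.477  0.1711 0.012 ]
tray [0.68   0.1276 0.018 ]
jar [0.6964 0.0103 0.05  ]
calA [0.3946 0.0085 0.007 ]
calB [ 0.4226 -0.1868  0.007 ]
calC [ 0.3702 -0.1825  0.007 ]
pivot [ 0.5244 -0.0726  0.0685]
knob [ 0.5911 -0.1605  0.0625]
post [0.5284 0.1528 0.133 ]
lens [0.4281 0.0641 0.115 ]
medal [0.5233 0.0111 0.056 ]
```

View pics/c1.png

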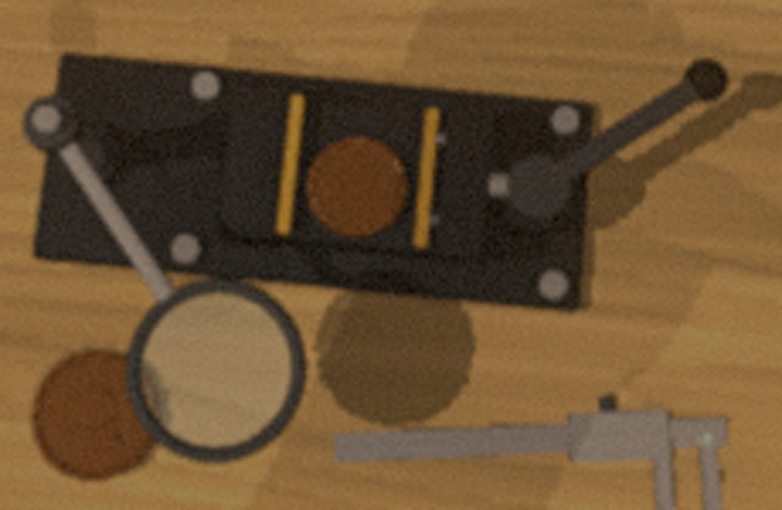

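The crop confirms the medal lies between the brass pads at (357,187), about 50 mm across. The bench discs are bigger look-alikes. The lever, lens arm and post positions agree with those I measured.

```bash
cat >> h.py <<'E'
PV=np.array([.5276,-.0812])
def rows(T,p0=None,y0=None):
    """T: list of (x,y,z,yaw) -> tool-frame deltas"""
    s=observe(); p0=s["position"]; M=R.from_euler('xyz',s["tool_rot"]); 
    for x,y,z,w in T:
        d=M.inv().apply(np.array([x,y,z])-p0)/.5; r=(M.inv()*R.from_euler('xyz',[np.pi,0,w])).as_rotvec()/np.radians(120)
        print([round(float(a),3) for a in [*d,*r]])
def lev(th,rad,off,z):
    c,s=np.cos(th),np.sin(th); return (PV[0]+rad*c+off*s,PV[1]+rad*s-off*c,z,th)
E
python3 - <<'E'
from h import *
th=np.radians(-52)
print(lev(th,.07,.036,.15)); rows([lev(th,.07,.036,.15)])
for n,z in(("pad",.065),): print(ray("top",160+300/3.4,195+165/3.4,z))
E
```

```text
(np.float64(0.5423279161429541), np.float64(-0.15852456586419422), 0.15, np.float64(-0.9075712110370514))
[0.868, -0.526, 0.162, -0.0, 0.0, 0.629]
[0.52898159 0.03693248 0.065     ]
```

Call:
{"name": "play_rows", "arguments": {"deltas": [[0.868, -0.526, 0.162, 0, 0, 0.629, 1], [0.868, -0.526, 0.162, 0, 0, 0.629, 1], [0.868, -0.526, 0.162, 0, 0, 0.629, 1], [0.868, -0.526, 0.162, 0, 0, 0.629, 1], [0.868, -0.526, 0.162, 0, 0, 0.629, 1], [0.868, -0.526, 0.162, 0, 0, 0.629, 1], [0.868, -0.526, 0.162, 0, 0, 0.629, 1], [0.868, -0.526, 0.162, 0, 0, 0.629, 1], [0.868, -0.526, 0.162, 0, 0, 0.629, 1], [0.868, -0.526, 0.162, 0, 0, 0.629, 1]], "newtons": 60}}

```text
clock: 1.15
position: [0.5248, -0.1831, 0.1551]
tool_rot: [3.141, -0.0, -0.912]
force: [0.9, -0.4, 0.1]
grip_width: 0.0003
finger_force: 0.0
```

```bash
python3 - <<'E'
from h import *
s=observe();print(s["position"],s["tool_rot"],s["clock"],s["grip_width"])
th=np.radians(-52)
rows([lev(th,.07,.036,.15),lev(th,.07,.036,.048)])
E
```

```text
[ 0.52483337 -0.18306428  0.15508482] [ 3.14133668e+00 -1.36225247e-04 -9.12411359e-01] 1.15 0.0002630679305609865
[-0.017, -0.058, 0.01, 0.0, -0.0, -0.002]
[-0.017, -0.058, 0.214, 0.0, -0.0, -0.002]
```

Call:
{"name": "play_rows", "arguments": {"deltas": [[0, 0, 0, 0, 0, 0, 1], [0, 0, 0, 0, 0, 0, 1], [0, 0, 0, 0, 0, 0, 1]]}}

```text
clock: 1.45
position: [0.5234, -0.1859, 0.1555]
tool_rot: [3.141, -0.0, -0.908]
force: [0.4, 0.1, 0.7]
grip_width: 0.0004
finger_force: 0.0
```

```bash
python3 - <<'E'
from h import *
th=np.radians(-52)
rows([lev(th,.07,.036,.15),lev(th,.07,.036,.048)])
E
```

```text
[-0.02, -0.064, 0.011, 0.0, -0.0, 0.0]
[-0.02, -0.064, 0.215, 0.0, -0.0, 0.0]
```

Call:
{"name": "play_rows", "arguments": {"deltas": [[-0.02, -0.064, 0.011, 0, 0, 0, 1], [-0.02, -0.064, 0.08, 0, 0, 0, 1], [-0.02, -0.064, 0.15, 0, 0, 0, 1], [-0.02, -0.064, 0.215, 0, 0, 0, 1], [-0.02, -0.064, 0.215, 0, 0, 0, 1], [-0.02, -0.064, 0.215, 0, 0, 0, 1]]}}

```text
clock: 2.05
position: [0.5427, -0.1586, 0.0487]
tool_rot: [3.141, 0.0, -0.908]
force: [0.6, -0.2, 2.0]
grip_width: -0.0001
finger_force: 0.0
```

```bash
python3 - <<'E'
from h import *
s=observe();print(s["position"],s["tool_rot"])
crop("top",160,195,260,190,3,"c2")
rows([lev(np.radians(a),.07,.018,.048) for a in (-52,-47,-42,-37,-32,-27,-22,-17,-12,-7)])
E
```

```text
[ 0.54271003 -0.15855451  0.04865316] [ 3.14112743e+00  7.73027113e-05 -9.08378917e-01]
[-0.001, -0.034, 0.003, -0.0, -0.001, -0.0]
[0.001, -0.047, 0.003, -0.0, -0.001, -0.042]
[0.003, -0.059, 0.003, -0.0, -0.001, -0.084]
[0.003, -0.072, 0.003, -0.0, -0.001, -0.125]
[0.003, -0.084, 0.003, -0.0, -0.001, -0.167]
[0.001, -0.097, 0.003, -0.0, -0.001, -0.209]
[-0.002, -0.109, 0.003, -0.0, -0.001, -0.25]
[-0.006, -0.121, 0.003, -0.0, -0.001, -0.292]
[-0.011, -0.133, 0.003, -0.0, -0.001, -0.334]
[-0.017, -0.144, 0.003, -0.0, -0.001, -0.375]
```

View pics/c2.png

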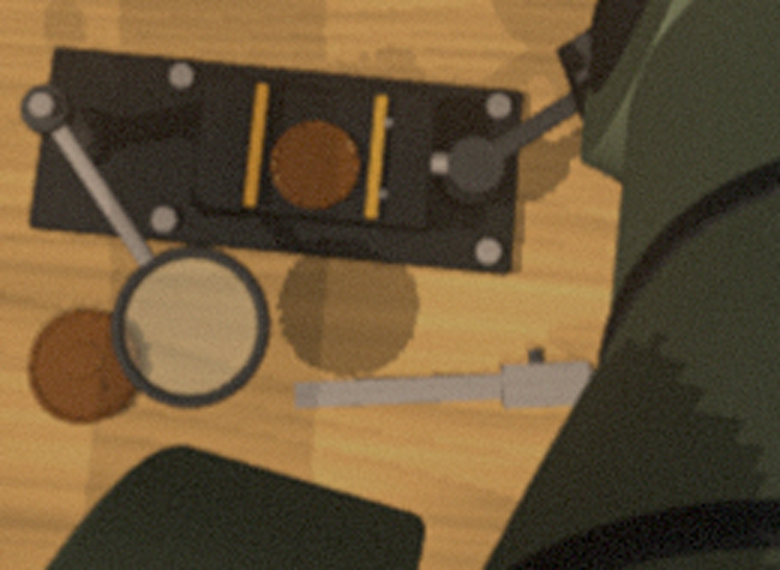

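The arm hides the finger, and the lever is unmoved with bar still at (540,130). I'll push now.

Call:
{"name": "play_rows", "arguments": {"deltas": [[-0.001, -0.02, 0, 0, 0, 0, 1], [-0.001, -0.034, 0, 0, 0, 0, 1], [0.001, -0.047, 0, 0, 0, -0.042, 1], [0.003, -0.059, 0, 0, 0, -0.084, 1], [0.003, -0.072, 0, 0, 0, -0.125, 1], [0.003, -0.084, 0, 0, 0, -0.167, 1], [0.001, -0.097, 0, 0, 0, -0.209, 1], [-0.002, -0.109, 0, 0, 0, -0.25, 1], [-0.006, -0.121, 0, 0, 0, -0.292, 1], [-0.011, -0.133, 0, 0, 0, -0.334, 1]]}}

```text
clock: 3.1
position: [0.5934, -0.1123, 0.049]
tool_rot: [3.141, -0.002, -0.204]
force: [1.8, -5.0, -0.7]
grip_width: 0.0003
finger_force: 2.4
```

```bash
python3 - <<'E'
from h import *
s=observe();print(s["position"],s["tool_rot"][2]*57.3, s["moment"])
crop("top",160,150,260,190,3,"c3")
rows([lev(np.radians(a),.07,.018,.048) for a in (-7,-2,3,8,13,18,23,28,32)])
E
```

```text
[ 0.59340595 -0.11230587  0.04901503] -11.67614877070342 [-1.06489322 -0.14749913 -0.03042021]
[0.001, -0.007, 0.002, 0.0, -0.001, -0.036]
[0.002, -0.02, 0.002, 0.0, -0.001, -0.077]
[0.003, -0.032, 0.002, 0.0, -0.001, -0.119]
[0.002, -0.045, 0.002, 0.0, -0.001, -0.161]
[0.001, -0.057, 0.002, 0.0, -0.001, -0.202]
[-0.002, -0.07, 0.002, 0.0, -0.001, -0.244]
[-0.006, -0.082, 0.002, 0.0, -0.001, -0.286]
[-0.01, -0.093, 0.002, 0.001, -0.001, -0.327]
[-0.015, -0.102, 0.002, 0.001, -0.001, -0.361]
```

View pics/c3.png

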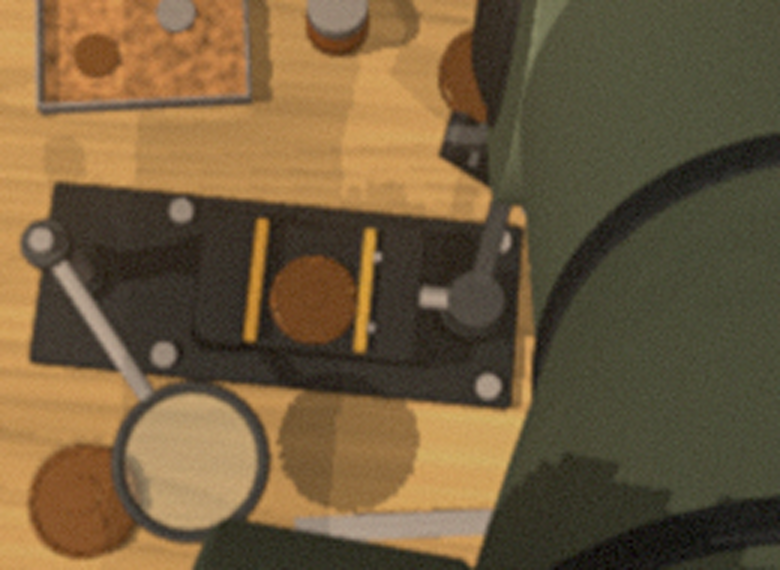

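The lever is turning: its bar now points up from the boss (475,298) to (495,205), and the pad has advanced.

Call:
{"name": "play_rows", "arguments": {"deltas": [[0.001, -0.007, 0, 0, 0, -0.036, 1], [0.002, -0.02, 0, 0, 0, -0.077, 1], [0.003, -0.032, 0, 0, 0, -0.119, 1], [0.002, -0.045, 0, 0, 0, -0.161, 1], [0.001, -0.057, 0, 0, 0, -0.202, 1], [-0.002, -0.07, 0, 0, 0, -0.244, 1], [-0.006, -0.082, 0, 0, 0, -0.286, 1], [-0.01, -0.093, 0, 0, 0, -0.327, 1], [-0.015, -0.102, 0, 0, 0, -0.361, 1]]}}

```text
clock: 4.05
position: [0.5967, -0.0604, 0.049]
tool_rot: [3.139, -0.002, 0.551]
force: [5.8, -3.7, -1.0]
grip_width: 0.0001
finger_force: 2.9
```

```bash
python3 - <<'E'
from h import *
s=observe();print(s["position"],s["tool_rot"][2]*57.3, s["force"])
crop("top",160,150,260,190,3,"c4")
rows([lev(np.radians(a),.07,o,.048) for a,o in ((34,.018),(36,.018),(37,.017),(37,.015),(37,.013),(37,.011))])
E
```

```text
[ 0.59672194 -0.06043179  0.04896307] 31.55486728522703 [ 5.78543529 -3.67272175 -0.95811448]
[0.002, -0.005, 0.002, 0.001, -0.001, -0.018]
[0.003, -0.01, 0.002, 0.001, -0.001, -0.035]
[0.003, -0.015, 0.002, 0.001, -0.001, -0.043]
[0.002, -0.019, 0.002, 0.001, -0.001, -0.043]
[0.002, -0.023, 0.002, 0.001, -0.001, -0.043]
[0.002, -0.027, 0.002, 0.001, -0.001, -0.043]
```

View pics/c4.png

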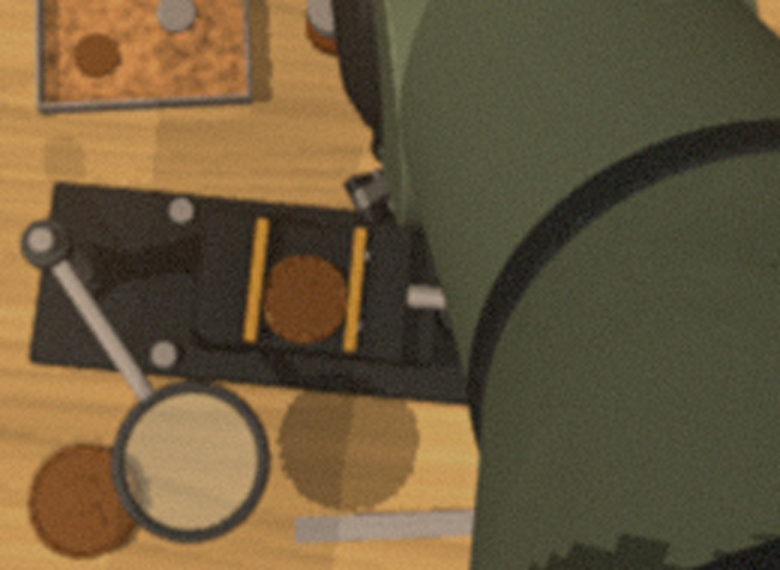

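The pads now almost touch the medal at (305,298), so the lever is nearly home.

Call:
{"name": "play_rows", "arguments": {"deltas": [[0.002, -0.005, 0, 0, 0, -0.018, 1], [0.003, -0.01, 0, 0, 0, -0.035, 1], [0.003, -0.013, 0, 0, 0, -0.043, 1], [0.003, -0.013, 0, 0, 0, -0.043, 1]]}}

```text
clock: 4.5
position: [0.5958, -0.0565, 0.0491]
tool_rot: [3.136, -0.003, 0.635]
force: [15.1, -13.4, -6.1]
grip_width: 0.0
finger_force: 9.7
```

Call:
{"name": "play_rows", "arguments": {"deltas": [[0, -0.003, 0, 0, 0, 0, 1], [0, -0.005, 0, 0, 0, 0, 1], [0, -0.005, 0, 0, 0, 0, 1]]}}

```text
clock: 4.8
position: [0.5956, -0.0563, 0.0493]
tool_rot: [3.134, -0.004, 0.633]
force: [24.0, -22.5, -12.2]
grip_width: 0.0001
finger_force: 16.0
```

At the stop: force rose to 35 N with no more movement. Backing off, lifting, and heading for the lens side.

Call:
{"name": "play_rows", "arguments": {"deltas": [[0, 0.02, 0, 0, 0, 0, 1], [0, 0.07, 0, 0, 0, 0, 1], [0, 0.07, -0.1, 0, 0, 0, 1], [0, 0.07, -0.2, 0, 0, 0, 1], [0, 0.07, -0.3, 0, 0, 0, 1], [0, 0.07, -0.36, 0, 0, 0, 1], [0, 0.07, -0.36, 0, 0, 0, 1]]}}

```text
clock: 5.5
position: [0.6143, -0.08, 0.233]
tool_rot: [3.137, -0.005, 0.637]
force: [-0.7, 0.9, 0.5]
grip_width: 0.0001
finger_force: 0.0
```

```bash
python3 - <<'E'
from h import *
s=observe();print(s["position"],s["tool_rot"], s["force"])
cv2.imwrite("pics/c5.png",np.hstack([cv2.resize(grab_frame("side")[120:350,200:430,::-1],(560,560)) ]))
a=np.array([.530,.149]);l=np.array([.4285,.0617]);d=(l-a)/np.linalg.norm(l-a);m=np.array([-d[1],d[0]]);print(d,m,np.linalg.norm(l-a))
E
```

```text
[ 0.61434656 -0.07999808  0.23303551] [ 3.13721688 -0.00536081  0.63662718] [-0.70761584  0.85063872  0.48718971]
[-0.75814827 -0.65208221] [ 0.65208221 -0.75814827] 0.13387882580901286
```

View pics/c5.png

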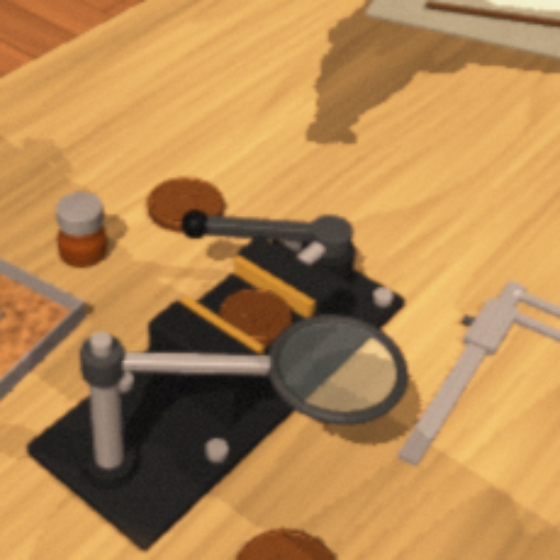

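The side view shows the lever at its far end (knob 194,224) and the jaws closed on the medal (257,316). The lens is still aside.

```bash
python3 - <<'E'
import h
from h import *
k=230/560
for n,(u,v),z in(("knob",(194,224),.0625),("piv",(331,225),.0685),("medal",(257,316),.056)): print(n,ray("side",200+u*k,120+v*k,z))
h.PV=np.array([.530,.149]); th=np.radians(-139.3)
x,y,z,_=lev(th,.065,.042,.1); w=th+np.pi
print(x,y,w); rows([(x,y,.22,w),(x,y,.1,w)])
E
```

```text
knob [ 0.61152258 -0.0215883   0.0625    ]
piv [ 0.53163304 -0.08265254  0.0685    ]
medal [0.52176001 0.0158362  0.056     ]
0.4533331351862762 0.1384552458713259 0.7103490055616919
[0.003, -0.542, 0.019, 0.001, -0.001, -0.035]
[0.002, -0.542, 0.259, 0.001, -0.001, -0.035]
```

Call:
{"name": "play_rows", "arguments": {"deltas": [[0.003, -0.1, 0, 0, 0, 0, 1], [0.003, -0.2, 0, 0, 0, -0.035, 1], [0.003, -0.3, 0, 0, 0, -0.035, 1], [0.003, -0.4, 0, 0, 0, -0.035, 1], [0.003, -0.5, 0.01, 0, 0, -0.035, 1], [0.003, -0.542, 0.02, 0, 0, -0.035, 1], [0.003, -0.542, 0.02, 0, 0, -0.035, 1], [0.003, -0.542, 0.1, 0, 0, -0.035, 1], [0.003, -0.542, 0.18, 0, 0, -0.035, 1], [0.003, -0.542, 0.22, 0, 0, -0.035, 1]]}}

```text
clock: 6.55
position: [0.4507, 0.1371, 0.1148]
tool_rot: [-3.14, 0.004, 0.711]
force: [0.5, 0.3, 1.1]
grip_width: 0.0
finger_force: 0.0
```

```bash
python3 - <<'E'
import h
from h import *
s=observe();print(s["position"],s["tool_rot"], s["force"])
h.PV=np.array([.530,.149])
def T(a,off): x,y,z,w=lev(np.radians(a),.065,off,.1); return x,y,z,w+np.pi
rows([T(-139.3,.042),T(-139.3,.03),T(-139.3,.018)]+[T(a,.018) for a in (-134,-129,-124,-119,-114,-110,-106)])
crop("top",130,170,260,190,3,"c6")
E
```

```text
[0.45073845 0.13705325 0.1147751 ] [-3.14002644  0.00372976  0.71060963] [0.53484893 0.29605465 1.12432356]
[0.006, 0.001, 0.03, -0.001, 0.002, 0.0]
[0.006, 0.025, 0.029, -0.001, 0.002, 0.0]
[0.006, 0.049, 0.029, -0.001, 0.002, 0.0]
[0.003, 0.061, 0.029, -0.001, 0.002, -0.044]
[0.002, 0.073, 0.029, -0.001, 0.002, -0.086]
[0.001, 0.085, 0.029, -0.001, 0.002, -0.127]
[0.001, 0.097, 0.029, -0.001, 0.002, -0.169]
[0.003, 0.108, 0.029, -0.001, 0.002, -0.211]
[0.005, 0.118, 0.029, -0.001, 0.002, -0.244]
[0.007, 0.127, 0.029, -0.001, 0.002, -0.277]
```

View pics/c6.png

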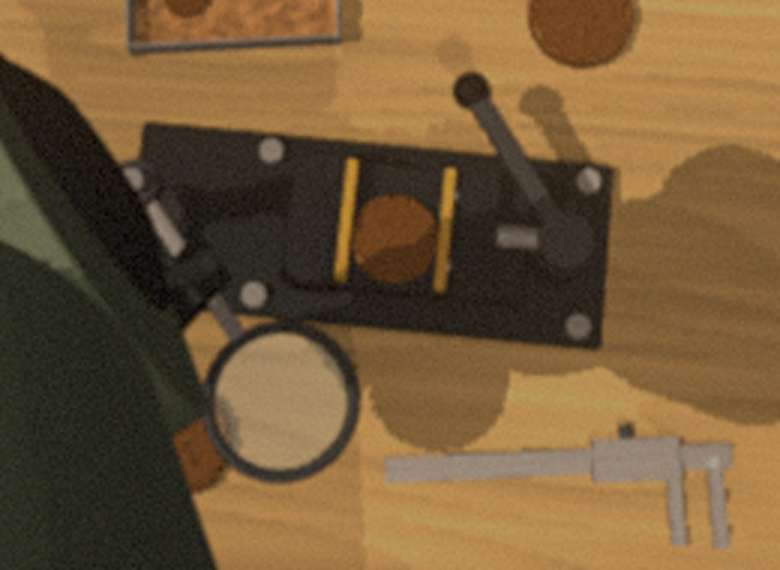

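The lever is home (knob 472,90) and the medal, at (394,239), is clamped. The lens is at (282,402), still aside, with the finger behind the arm bar. I'll lower and push.

Call:
{"name": "play_rows", "arguments": {"deltas": [[0.006, 0, 0.03, 0, 0, 0, 1], [0.006, 0, 0.03, 0, 0, 0, 1], [0.006, 0.025, 0.03, 0, 0, 0, 1], [0.006, 0.049, 0.03, 0, 0, 0, 1], [0.003, 0.061, 0.03, 0, 0, -0.044, 1], [0.002, 0.073, 0.03, 0, 0, -0.086, 1], [0.001, 0.085, 0.03, 0, 0, -0.127, 1], [0.001, 0.097, 0.03, 0, 0, -0.169, 1], [0.003, 0.108, 0.03, 0, 0, -0.211, 1], [0.003, 0.108, 0.03, 0, 0, -0.211, 1]]}}

```text
clock: 7.6
position: [0.4896, 0.0965, 0.1035]
tool_rot: [3.141, -0.0, 1.153]
force: [0.1, -0.0, 0.4]
grip_width: 0.0002
finger_force: 0.0
```

```bash
python3 - <<'E'
import h
from h import *
s=observe();print(s["position"],s["tool_rot"], s["force"])
h.PV=np.array([.530,.149])
def T(a,off): x,y,z,w=lev(np.radians(a),.065,off,.1); return x,y,z,w+np.pi
for a in (-114,-110,-106,-103,-100,-97,-94,-91): print(a,end=" "); rows([T(a,.018)])
print("medal",ray("top",130+394/3,170+239/3,.056),"lens was",ray("top",130+282/3,170+402/3,.1195))
crop("top",130,170,260,190,3,"c7")
E
```

```text
[0.48963753 0.09652021 0.10353235] [ 3.14062596e+00 -2.88070506e-04  1.15327809e+00] [ 0.11476117 -0.02990229  0.39862515]
-114 [-0.001, -0.005, 0.007, 0.0, -0.0, 0.001]
-110 [-0.003, 0.004, 0.007, 0.0, -0.0, -0.033]
-106 [-0.005, 0.013, 0.007, 0.0, -0.0, -0.066]
-103 [-0.006, 0.021, 0.007, 0.0, -0.0, -0.091]
-100 [-0.006, 0.028, 0.007, 0.0, -0.0, -0.116]
-97 [-0.006, 0.035, 0.007, 0.0, -0.0, -0.141]
-94 [-0.006, 0.042, 0.007, 0.0, -0.0, -0.166]
-91 [-0.005, 0.049, 0.007, 0.0, -0.0, -0.191]
medal [0.52164106 0.01452692 0.056     ] lens was [0.42719155 0.06154442 0.1195    ]
```

View pics/c7.png

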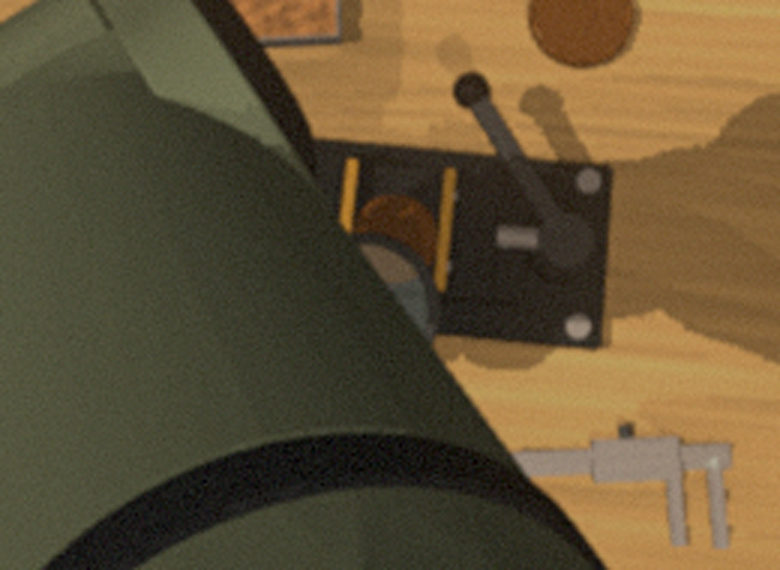

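The lens (rim's right edge 438,305) is now entering over the medal from the robot side, and the medal hasn't moved. Next is a slow final push to the computed −94° arm direction, then retreat.

Call:
{"name": "play_rows", "arguments": {"deltas": [[-0.003, 0.004, 0.004, 0, 0, -0.033, 1], [-0.005, 0.012, 0.004, 0, 0, -0.066, 1], [-0.006, 0.019, 0.004, 0, 0, -0.091, 1], [-0.006, 0.026, 0.004, 0, 0, -0.116, 1], [-0.006, 0.03, 0.004, 0, 0, -0.13, 1], [-0.006, 0.033, 0.004, 0, 0, -0.141, 1], [-0.006, 0.035, 0.004, 0, 0, -0.15, 1], [-0.006, 0.036, 0.004, 0, 0, -0.155, 1], [-0.006, 0.036, 0.004, 0, 0, -0.155, 1]]}}

```text
clock: 8.55
position: [0.5037, 0.0883, 0.1009]
tool_rot: [3.142, -0.0, 1.479]
force: [-0.9, -0.9, -0.5]
grip_width: -0.0
finger_force: 0.4
```

```bash
python3 - <<'E'
import h
from h import *
s=observe();p=s["position"];w=s["tool_rot"][2];print(p,np.degrees(w)-180,s["force"])
r=p[:2]-[.531,.1485]
# arm angle for contact offset .0193
rr=np.hypot(*r);print(np.degrees(np.arctan2(r[1],r[0])+np.arcsin(.0193/rr)))
E
```

```text
[0.5037039  0.0882746  0.10093118] -95.2730215373116 [-0.90552705 -0.85157027 -0.49059332]
-97.41085807160965
```

Call:
{"name": "play_rows", "arguments": {"deltas": [[0, -0.04, 0, 0, 0, 0, 1], [0, -0.1, 0, 0, 0, 0, 1], [0, -0.1, -0.1, 0, 0, 0, 1], [0.1, -0.1, -0.2, 0, 0, 0, 1], [0.2, -0.1, -0.2, 0, 0, 0, 1], [0.3, -0.1, -0.2, 0, 0, 0, 1], [0.4, -0.1, -0.2, 0, 0, 0, 1], [0.4, -0.1, -0.2, 0, 0, 0, 1]]}}

```text
clock: 9.35
position: [0.4715, 0.2975, 0.2014]
tool_rot: [3.141, -0.003, 1.483]
force: [-0.6, -1.5, -0.3]
grip_width: 0.0002
finger_force: 0.0
```

```bash
python3 - <<'E'
from h import *
print(observe()["position"])
crop("top",190,190,150,120,5,"c8")
E
```

```text
[0.47146337 0.29746619 0.20142253]
```

View pics/c8.png

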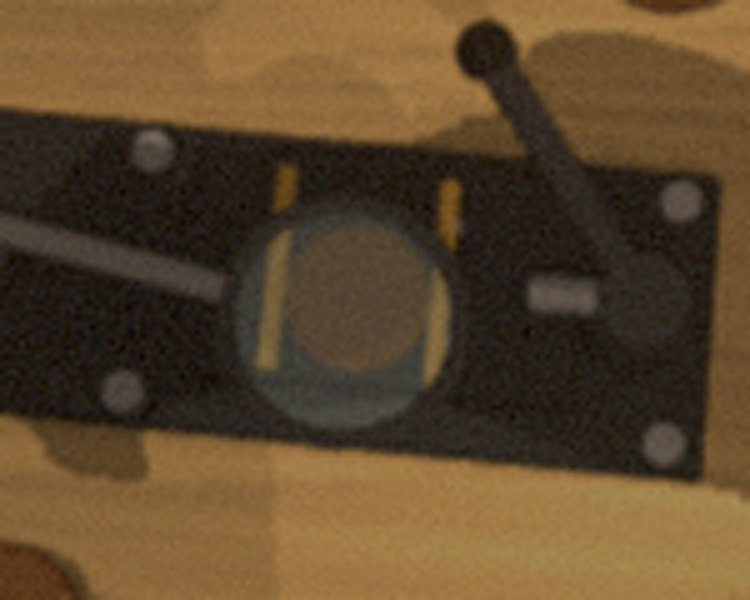

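The lens's clear disc is centred at crop (343,318) and the medal at (357,298).

```bash
python3 - <<'E'
from h import *
L=ray("top",190+343/5,190+318/5,.115);M=ray("top",190+357/5,190+298/5,.056);print(L,M,L-M)
E
```

```text
[0.50782452 0.01634313 0.115     ] [0.52176243 0.01442475 0.056     ] [-0.0139379   0.00191838  0.059     ]
```

```bash
python3 - <<'E'
from h import *
w=1.479
rows([(.46,.2975,.2,w),(.46,.088,.2,w),(.46,.088,.101,w),(.495,.088,.101,w),(.5037,.088,.101,w),(.5103,.0875,.101,w+.1)])
E
```

```text
[-0.002, -0.023, 0.002, -0.0, -0.002, 0.002]
[-0.42, 0.014, 0.001, -0.0, -0.002, 0.002]
[-0.421, 0.014, 0.199, -0.0, -0.002, 0.002]
[-0.414, 0.084, 0.199, -0.0, -0.002, 0.002]
[-0.413, 0.101, 0.199, -0.0, -0.002, 0.002]
[-0.413, 0.114, 0.199, -0.0, -0.002, -0.046]
```

Call:
{"name": "play_rows", "arguments": {"deltas": [[-0.1, 0, 0, 0, 0, 0, 1], [-0.2, 0, 0, 0, 0, 0, 1], [-0.3, 0, 0, 0, 0, 0, 1], [-0.4, 0.01, 0, 0, 0, 0, 1], [-0.421, 0.014, 0, 0, 0, 0, 1], [-0.421, 0.014, 0.05, 0, 0, 0, 1], [-0.421, 0.014, 0.12, 0, 0, 0, 1], [-0.421, 0.014, 0.199, 0, 0, 0, 1], [-0.421, 0.014, 0.199, 0, 0, 0, 1], [-0.418, 0.05, 0.199, 0, 0, 0, 1]]}}

```text
clock: 10.4
position: [0.4765, 0.0817, 0.1018]
tool_rot: [-3.139, 0.001, 1.48]
force: [0.6, 0.1, 0.9]
grip_width: -0.0002
finger_force: 0.0
```

```bash
python3 - <<'E'
from h import *
w=1.479; s=observe(); print(s["position"],s["force"])
rows([(.495,.088,.101,w),(.5037,.088,.101,w),(.5103,.0875,.101,w+.1)])
E
```

```text
[0.47646295 0.08170599 0.10184827] [0.5801842  0.11808091 0.85288134]
[0.016, 0.036, 0.002, -0.001, 0.0, 0.001]
[0.017, 0.053, 0.002, -0.001, 0.0, 0.001]
[0.018, 0.066, 0.002, -0.001, 0.0, -0.047]
```

Call:
{"name": "play_rows", "arguments": {"deltas": [[0.014, 0.02, 0, 0, 0, 0, 1], [0.016, 0.036, 0, 0, 0, 0, 1], [0.017, 0.046, 0, 0, 0, 0, 1], [0.017, 0.052, 0, 0, 0, -0.01, 1], [0.018, 0.057, 0, 0, 0, -0.025, 1], [0.018, 0.061, 0, 0, 0, -0.036, 1], [0.018, 0.064, 0, 0, 0, -0.047, 1], [0.018, 0.064, 0, 0, 0, -0.047, 1]]}}

```text
clock: 11.2
position: [0.5107, 0.0875, 0.1014]
tool_rot: [-3.141, -0.0, 1.578]
force: [-0.8, -0.1, -0.1]
grip_width: 0.0001
finger_force: 0.2
```

Call:
{"name": "play_rows", "arguments": {"deltas": [[0, 0, 0, 0, 0, 0, 1]]}}

```text
clock: 11.3
position: [0.5107, 0.0877, 0.1014]
tool_rot: [3.142, -0.0, 1.577]
force: [-1.1, 0.7, 0.0]
grip_width: -0.0
finger_force: 0.1
```

Call:
{"name": "play_rows", "arguments": {"deltas": [[0, -0.04, 0, 0, 0, 0, 1], [0, -0.1, 0, 0, 0, 0, 1], [0, -0.1, -0.1, 0, 0, 0, 1], [0.1, -0.1, -0.2, 0, 0, 0, 1], [0.2, -0.1, -0.2, 0, 0, 0, 1], [0.3, -0.1, -0.2, 0, 0, 0, 1], [0.4, -0.1, -0.2, 0, 0, 0, 1], [0.4, -0.1, -0.2, 0, 0, 0, 1]]}}

```text
clock: 12.1
position: [0.4582, 0.2926, 0.202]
tool_rot: [3.141, -0.003, 1.582]
force: [-0.4, -1.4, -0.6]
grip_width: 0.0
finger_force: 0.0
```

```bash
python3 - <<'E'
from h import *
import itertools
old=np.zeros((420,560),np.float32); old[190:310,190:340]=cv2.resize(cv2.imread("pics/c8.png",0),(150,120),interpolation=cv2.INTER_AREA)
img=grab_frame("top"); new=cv2.cvtColor(img,cv2.COLOR_RGB2GRAY).astype(np.float32)
cv2.imwrite("pics/full9.png",img[:,:,::-1])
t=np.linspace(0,2*np.pi,90,endpoint=False)
def ring(g,x,y,r):
    q=np.array([proj("top",(x+r*np.cos(a),y+r*np.sin(a),.1165)) for a in t],np.float32)
    return cv2.remap(g,q[None,:,0],q[None,:,1],cv2.INTER_LINEAR)[0]
for nm,g in(("old",old),("new",new)):
    best=sorted(((np.mean(ring(g,x,y,.0315)-ring(g,x,y,.0365)),x,y) for x in np.arange(.496,.542,.002) for y in np.arange(.004,.03,.002)),reverse=True)[:4]
    print(nm,np.round(best,4))
    m=[ (np.mean(g[0:0]) if 0 else 0)]
E
```

```text
Traceback (most recent call last):
  File "h.py", line 11, in proj
    c,f,M=cal(n); q=M.T@(np.array(p)-c["xyz"]); s=q[:2]/q[2]; s=s*(1+c["k1"]*(s@s)); return s*f+[c["cx"],c["cy"]]
          ~~~^^^
  File "h.py", line 5, in cal
    c=get_calibration(n); f=210/np.tan(np.radians(c["fovy"]/2)); return c,f,R.from_euler('xyz',c["rotation"]).as_matrix()
ValueError: time passes only in moves, steps and waits
```

```bash
python3 - <<'E'
import h
from h import *
C=h.cal("top"); h.cal=lambda n:C
old=np.zeros((420,560),np.float32); old[190:310,190:340]=cv2.resize(cv2.imread("pics/c8.png",0),(150,120),interpolation=cv2.INTER_AREA)
new=cv2.imread("pics/full9.png",0).astype(np.float32)
t=np.linspace(0,2*np.pi,90,endpoint=False)
def ring(g,x,y,r):
    q=np.array([h.proj("top",(x+r*np.cos(a),y+r*np.sin(a),.1165)) for a in t],np.float32)
    return cv2.remap(g,q[None,:,0],q[None,:,1],cv2.INTER_LINEAR)[0]
for nm,g in(("old",old),("new",new)):
    best=sorted(((np.mean(ring(g,x,y,.0315)-ring(g,x,y,.0365)),x,y) for x in np.arange(.496,.542,.002) for y in np.arange(.004,.03,.002)),reverse=True)[:4]
    print(nm,np.round(best,4).tolist())
E
```

```text
old [[29.8192, 0.508, 0.018], [29.2426, 0.508, 0.016], [27.0512, 0.506, 0.018], [26.0313, 0.506, 0.016]]
new [[29.8215, 0.522, 0.016], [28.3268, 0.524, 0.016], [27.1165, 0.522, 0.014], [26.0231, 0.524, 0.014]]
```

The ring fit puts the lens at (0.522, 0.016), within 2 mm of the medal at (0.522, 0.0145). The robot is clear, so I'm handing in.

```bash
python3 -c "
from workcell import *
print(job_done())"
```

```text
the job is handed in; nothing more can be done
None
```

I pushed the cam lever to its stop, clamping the medal, and centred the lens to about 2 mm of the medal by the last picture. The arm finished clear and I handed the job in at about 12 s, but no verdict came back.

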